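# Unlatch the drying cage and swing its gate wide open

### The arm

A 6-joint arm with a two-finger parallel gripper is mounted at the origin on the work surface. World frame = base frame: x ahead of the robot, y to its left, z up, the work surface at z = 0. Lengths are in m, angles in rad, forces in N, time in s.
With the tool pointing down it reaches from about 0.375 to 0.925 m from the base axis. Payload 5.7 kg.
Tool frame: the origin (TCP) lies midway between the tips of the shut fingers; the grasp point (between the pads) lies 19 mm behind it; z points along the fingers, x is the direction in which the jaws open and shut, and the axes are right-handed (so a half turn about z gives the same grasp; the last joint's range is limited). The gripper opens to 85 mm and grips with 20 to 120 N. Pads are 22 mm wide; open, the fingers measure 114 mm over their backs; the gripper's body (76 mm by 85 mm) begins 54 mm behind the grasp point. The pads swing forward as they close: fully open they stand 13 mm farther back than shut.
Start: joints at [-1.359, 0.359, 1.51, -0, 1.272, -0.115], TCP at [0.193, -0.568, 0.231] pointing down, gripper open.
Joint ranges: [-2.97, 2.97], [-1.01, 2.36], [0.21, 2.38], [-0.96, 4.11], [0.2, 2.71], [-2.98, 2.98]. Speed limits (rad/s): [2.39, 2.39, 3.14, 3.14, 3.14, 3.14].

### API

Orientations are given as a rotation vector (axis times angle).
In Python, from station import env, eyes gives the robot as it stands.
- The arm moves only by the tool play_rows, never from a script. Its argument "targets" is a list of rows, each an object of numbers: "rx", "ry", "rz": the turn, a rotation vector about the tool's x, y, z in rad; "dx", "dy", "dz": the shift along the tool's x, y, z in cm; "jaw": the closure in counts, from 0 (fully open) to 255 (shut). A call has 1 to 12 rows; each row shifts and turns the commanded pose from where the row before left it, along the tool's axes as they then stand; what a row does not reach is not made up. A row lasts 1/12 s, in which the tool goes at most 41.7 mm and 7.16 degrees, less where a joint would pass 70% of its speed; a pose out of reach is approached as far as the arm can. A call is refused whole if a number of a shift passes 4.17 or a number of a turn 0.125, either way. A call with a gripper value outside its range is refused whole. The fingers move at their own pace and stop on an object; "newtons" is the grip in N (left out, the last holds). Time passes only in rows, so rows that do not move let the fingers close. It gives the time, the measured TCP pose, the force and the opening at its end, in the units of the state.
- env.get_state(): the state, without advancing time (a new reading comes with each control period).
- eyes.grab_frame(name): name is "side" or "top"; returns the picture (420x560x3 uint8, red, green, blue); there is no depth.
- eyes.calibration(name): a dict with "K" (3x3 intrinsics, pixels), "pose" (4x4, takes a point from camera to world coordinates). Camera axes: x right, y down, z forward; pixel columns grow to the right and rows downward; lengths in m; the calibration is good to about 2 mm. A picture is of the moment at which its call begins. calibration takes no time and is no camera call.
- env.sign_off(): hands the job in, once; it reports no verdict.
The state is a dict: "time": time; "joint_pos": joint angles; "qvel": joint speeds; "joint_efforts": joint torques, N m; "tool_pos": TCP position; "eef_rot": TCP orientation; "ft_force": force on the tool from outside, world axes, zero at the start; "wrist_torque": the same for the moment, N m; "grip_width": opening from 0.0 (shut) to 1.0 (fully open).
Only numpy, scipy, OpenCV 4.12 (cv2) and the standard library are available. Lean on these libraries where they do the work, as an engineer would, in place of code of your own. Each camera call takes 0.05 s, during which the arm holds its last target.

### The job

Open the drying cage so the pots can be taken out: press its brass thumb lever to lift the latch bar out of the catch, never forcing the bar against the catch above or below, and draw the gate towards you while you hold it lifted. Then swing the gate gently until it stands wide open, about square to the cage front, let go of the lever and leave the pots and tools where they are.

Things in the scene. Friction and masses are not known exactly. Their poses are not given: they have to be found in the camera images.
- cage: Green steel drying cage with wire sides, 335 mm wide, 220 mm deep, 300 mm high, fixed to the bench. Origin on the bench at the middle of its front; its front faces local -x (front faces of its posts at x = -12 mm), local y is to the left seen from the robot. Two pots stand inside; the catch is on the right-hand front post.
- catch (a point): Nominal middle of the catch's mouth, on the right post. The steel keeper has a ledge for the 16 mm high latch bar, an 8 mm high lip before the bar and an anti-lift hood above; lip to hood 18.5 mm. The bar comes out forwards only while lifted between lip and hood. Clamped in slots, the keeper sits up to 7.5 mm higher or lower than this point: feel for it. Over 8 N between bar and keeper is forcing.
- gate_hinges: The gate's two hinges. Origin on the vertical hinge axis at bench height, at the left of the cage front; same axes as the cage. Closed, the gate (254 mm wide, 18 mm thick, from 25 to 280 mm above the bench) runs from here along local -y with its front face at local x = 0.
- gate (a joint): Gate angle in rad: 0 closed, grows as the gate swings out towards the robot (clockwise seen from above, local -y edge turning to local -x), stop at 1.75. Light friction (0.5 N at the edge); it stays where it is left.
- thumb_lever (a joint): Angle of the brass thumb lever in rad: 0 at rest (pad up), grows as the pad is pressed down, up to 0.7. Pressing raises the lever's tail, which after some free play lifts the latch bar by the bar's underside. A light return spring lifts it again.
- thumb_pad (a point): Middle of the top face of the brass thumb pad, 256 mm above the bench at rest, 203 mm from the hinge axis along the gate and 81 mm before the gate's front face. Pad: 24 mm wide along the gate, 8 mm thick, its outer edge, 13 to 17 mm beyond this point, turned up 8 mm; it slopes up outwards 17 degrees at rest. Free all round: press it with closed fingertips, whose pull towards you the upturned edge takes.
- lever_pivot (a point): Pivot of the thumb lever on the gate, axis along the gate, 55 mm from the pad's middle. Free play, spring and bar take 1 to 4 N at the pad; the bar enters the mouth with the pad 11 to 28 mm below rest, depending on the keeper, and jams on the hood 3 mm further down, where the force climbs steeply. From a gate angle of 0.15 rad the bar is clear and the lever may be let up.
- gate_edge (a point): Top corner of the gate's free edge, front face, 280 mm above the bench, 254 mm from the hinge axis.
- cage_vase: Unfired grey vase, 72 mm across, 125 mm high, standing in the cage; origin under its foot. Leave alone.
- cage_jug: Unfired pinkish pot, 80 mm across, 105 mm high, standing in the cage; origin under its foot. Leave alone.
- carved_vase: Pale carved vase, 140 mm across, 170 mm high, on the bench at the left; origin under its foot. Leave alone.
- bowl: Terracotta bowl, 120 mm across, 55 mm high, on the bench at the right; origin under its foot. Leave alone.
- slip_cup: White cup, 72 mm across, 80 mm high, on the bench at the left; origin under its foot. Leave alone.
- brush: Brush lying on the bench at the right. Leave alone.
- rib: Wooden throwing rib, 90 x 45 x 8 mm, lying on the bench at the right. Leave alone.

How it is judged:
By the outcome, as a careful person would: the job done as asked, in the order asked, and still so for the second after the job is handed in, with the robot touching nothing.
It also fails if it takes over 54 s, if anything falls off the work surface, if the arm or the gripper's body presses on something with over 40 N, if the wrist force passes 120 N, or if a joint passes its speed limit or range.

## Working session

There is one attempt and no reset: what is moved stays moved. The work goes in short steps, Python scripts to look and compute and a tool call to move; the robot and the scene stay as the last step left them, time stands still between calls to the robot, and variables do not carry over. Pictures are saved under pics/ and viewed, and the job is handed in when it is done.

Besides the shell and the picture viewer there is one more tool, called after "Emit:" by a JSON object that holds its "api" and its "payload", one argument or row to a line. play_rows: Moves the arm, as the interface text tells. Its arguments: {"type":"object","properties":{"targets":{"type":"array","items":{"type":"object","properties":{"rx":{"type":"number"},"ry":{"type":"number"},"rz":{"type":"number"},"dx":{"type":"number"},"dy":{"type":"number"},"dz":{"type":"number"},"jaw":{"type":"number"}}}},"newtons":{"type":"number"}},"required":["targets"]}

```bash
mkdir -p pics; python3 - <<'E'
from station import env, eyes
import cv2,numpy as np
np.set_printoptions(precision=4,suppress=True)
for n in("side","top"):
    f=eyes.grab_frame(n);cv2.imwrite(f"pics/{n}0.png",cv2.cvtColor(f,cv2.COLOR_RGB2BGR))
    c=eyes.calibration(n);print(n,c["K"],c["pose"])
print(env.get_state())
E
```

```text
side [[493.083    0.     276.5283]
 [  0.     493.083  201.5876]
 [  0.       0.       1.    ]] [[ 0.0848  0.943  -0.3219  1.0452]
 [ 0.9964 -0.0788  0.0315 -0.0381]
 [ 0.0043 -0.3234 -0.9463  1.6764]
 [ 0.      0.      0.      1.    ]]
top [[501.9861   0.     273.9033]
 [  0.     501.9861 217.6436]
 [  0.       0.       1.    ]] [[-0.0102 -0.9939  0.1101  0.3631]
 [-0.9999  0.0098 -0.004   0.0053]
 [ 0.0029 -0.1102 -0.9939  1.7487]
 [ 0.      0.      0.      1.    ]]
{'time': 0.1, 'joint_pos': array([-1.3591,  0.3594,  1.5114,  0.    ,  1.2725, -0.1151]), 'qvel': array([-0.0011, -0.0015, -0.0014,  0.0002,  0.0005,  0.0008]), 'joint_efforts': array([ -0.0005, -52.8654, -27.9348,  -0.0002,   0.005 ,   0.    ]), 'tool_pos': array([ 0.1925, -0.5676,  0.2305]), 'eef_rot': array([-2.5523,  1.8298,  0.0019]), 'ft_force': array([-0.6163,  0.2947,  0.6062]), 'wrist_torque': array([0.0094, 0.0268, 0.0294]), 'grip_width': 1.001223399299465}
```

View pics/side0.png

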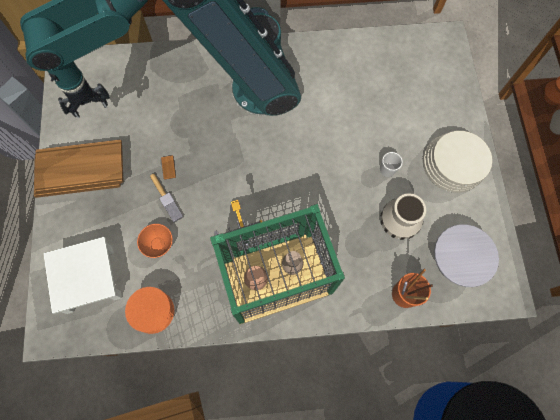

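View pics/top0.png

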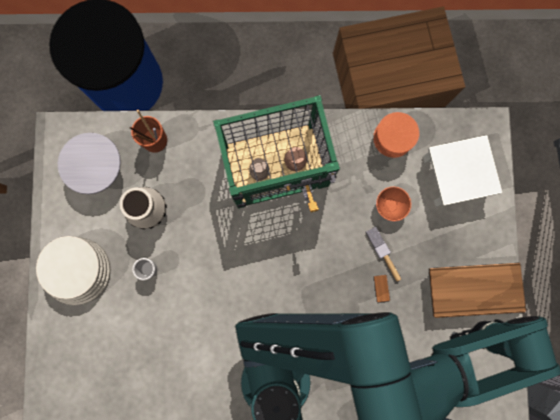

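```bash
python3 - <<'E'
import cv2
a=cv2.imread("pics/side0.png");b=cv2.imread("pics/top0.png")
cv2.imwrite("pics/sc.png",cv2.resize(a[180:330,200:360],None,fx=5,fy=4*1.0,interpolation=2)[:600,:800] if 0 else cv2.resize(a[185:330,205:355],None,fx=4,fy=4,interpolation=2))
cv2.imwrite("pics/tc.png",cv2.resize(b[90:235,205:345],None,fx=4,fy=4,interpolation=2))
E
```

```text
(no output)
```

View pics/sc.png

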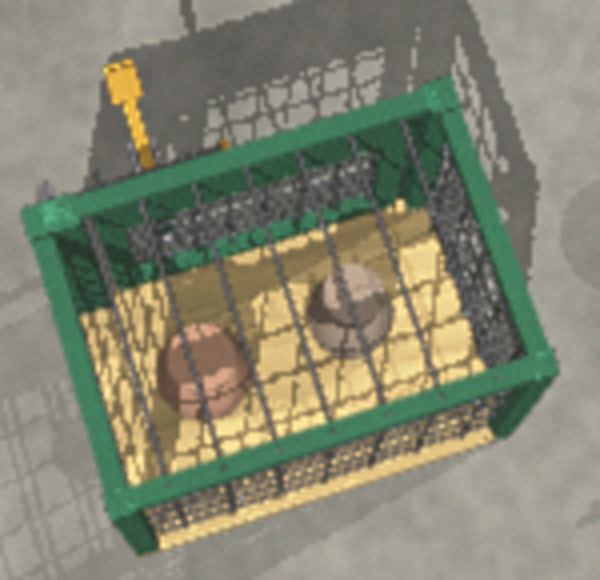

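View pics/tc.png

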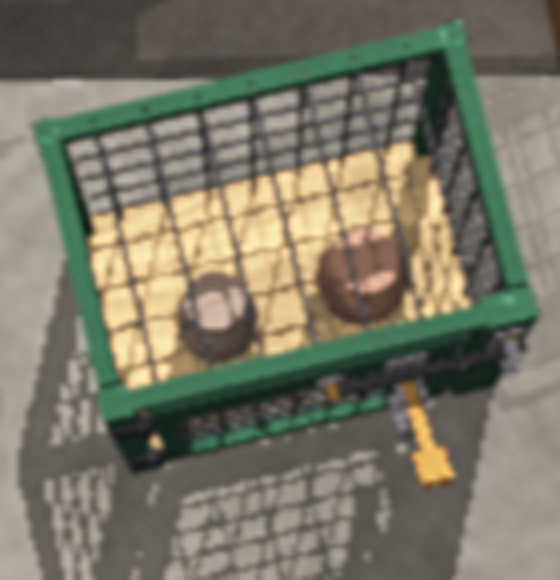

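```bash
cat > h.py <<'E'
import numpy as np, cv2
from station import env, eyes
np.set_printoptions(precision=4,suppress=True)
def ray(n,u,v):
    c=eyes.calibration(n);d=np.linalg.inv(c["K"])@[u,v,1];P=c["pose"];return P[:3,3],P[:3,:3]@d
def onz(n,u,v,z):
    o,d=ray(n,u,v);return o+d*(z-o[2])/d[2]
def proj(n,p):
    c=eyes.calibration(n);P=c["pose"];q=P[:3,:3].T@(np.asarray(p)-P[:3,3]);q=c["K"]@q;return q[:2]/q[2]
def tri(u1,u2):
    A=[];b=[]
    for n,u in(("side",u1),("top",u2)):
        o,d=ray(n,*u);d/=np.linalg.norm(d);M=np.eye(3)-np.outer(d,d);A.append(M);b.append(M@o)
    p=np.linalg.lstsq(np.vstack(A),np.hstack(b),rcond=None)[0];return p,np.linalg.norm(np.vstack(A)@p-np.hstack(b))
E
python3 - <<'E'
from h import *
S=np.array([[22,210],[455,82],[558,358],[112,512]])/4+[205,185]
T=np.array([[537,312],[103,418],[36,125],[462,22]])/4+[205,90]
for s,t in zip(S,T): print(onz("side",*s,.3),onz("top",*t,.3),*tri(s,t))
for s,t in [((121,72),(438,480))]: pass
s=np.array([123,84])/4+[205,185];t=np.array([433,468])/4+[205,90]
print("pad",onz("side",*s,.256),onz("top",*t,.256),*tri(s,t))
E
```

```text
[ 0.6699 -0.1909  0.3   ] [ 0.6684 -0.1939  0.3   ] [ 0.669  -0.1927  0.2972] 0.002165453259895591
[0.5994 0.1305 0.3   ] [0.5928 0.1247 0.3   ] [0.5951 0.1289 0.2872] 0.004407368711302029
[0.8086 0.1796 0.3   ] [0.813  0.1742 0.3   ] [0.8102 0.1755 0.31  ] 0.0035041863057323577
[ 0.8882 -0.1384  0.3   ] [ 0.889  -0.1433  0.3   ] [ 0.8883 -0.1407  0.3023] 0.003409064533470462
pad [ 0.5658 -0.1154  0.256 ] [ 0.5594 -0.119   0.256 ] [ 0.5612 -0.1181  0.243 ] 0.002832772405499877
```

```bash
python3 - <<'E'
from h import *
from scipy.spatial.transform import Rotation as R
s=env.get_state();M=R.from_rotvec(s["eef_rot"]).as_matrix();print("tool",M)
yaw=.231
A=np.array([[np.cos(yaw),-np.sin(yaw)],[np.sin(yaw),np.cos(yaw)]])
for n in("side","top"):
    img=cv2.imread(f"pics/{n}0.png")
    hsv=cv2.cvtColor(img,cv2.COLOR_BGR2HSV)
    x0,y0=(222,190) if n=="side" else (295,180)
    m=cv2.inRange(hsv,(15,150,120),(32,255,255))[y0:y0+40,x0:x0+40]
    ys,xs=np.nonzero(m);print(n,xs.min()+x0,xs.max()+x0,ys.min()+y0,ys.max()+y0)
    for r in range(ys.min(),ys.max()+1):
        q=xs[ys==r]; print(r+y0,q.min()+x0,q.max()+x0) if len(q) else None
    # overlay
    f=14
    big=cv2.resize(img[y0:y0+40,x0:x0+40],None,fx=f,fy=f,interpolation=cv2.INTER_NEAREST)
    P=np.array([.5635,-.1155])
    for lx,ly,z in[(0,0,.256),(-.015,.012,.260),(-.015,-.012,.260),(-.017,.012,.268),(-.017,-.012,.268),(.013,.012,.252),(.013,-.012,.252),(.052,0,.24)]:
        w=P+A@[lx,ly];u=proj(n,[*w,z]);cv2.circle(big,tuple(int(v) for v in ((u-[x0,y0]+.5)*f)),3,(255,0,0),-1)
    cv2.imwrite(f"pics/{n}_ov.png",big)
E
```

```text
tool [[ 0.321  -0.9471 -0.0003]
 [-0.9471 -0.321   0.0016]
 [-0.0017 -0.0002 -1.    ]]
side 231 261 200 226
200 236 237
201 232 237
202 231 238
203 232 238
204 232 238
205 232 239
206 232 239
207 232 239
208 233 239
209 233 238
210 233 238
211 236 238
212 236 238
213 237 239
214 237 239
215 237 239
216 238 240
217 238 240
218 238 240
219 239 241
220 239 241
221 239 261
222 240 241
223 240 242
224 240 242
225 240 242
226 241 242
top 307 317 186 210
186 307 307
187 307 308
188 307 308
189 307 308
190 308 308
191 308 309
192 308 309
193 309 309
197 309 309
198 309 309
200 310 310
203 310 315
204 309 310
205 309 309
206 310 310
207 310 310
208 310 316
209 310 317
210 311 315
```

View pics/side_ov.png

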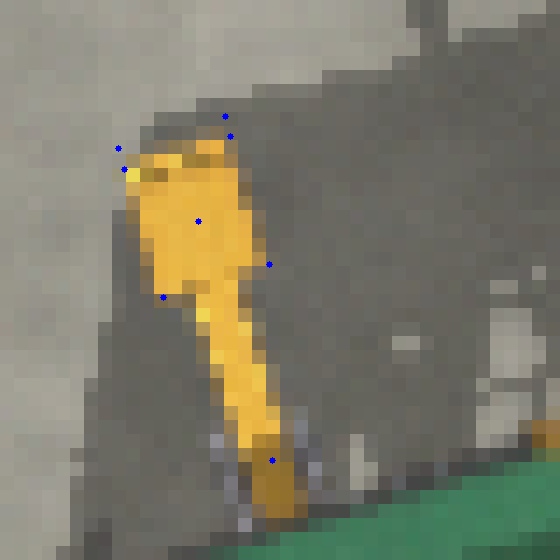

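View pics/top_ov.png

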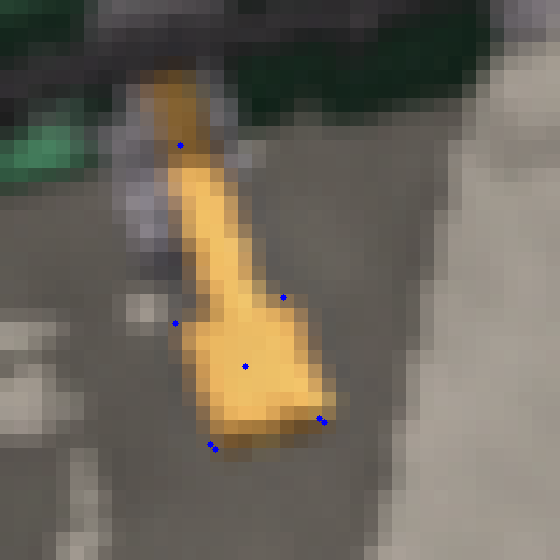

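Emit:
{"api": "play_rows", "payload": {
  "newtons": 40,
  "targets": [
    {"dz": -1.5, "jaw": 255},
    {"dz": -1.5, "dx": -1, "dy": -1.6},
    {"dx": -1.8, "dy": -2.9, "dz": -1.5},
    {"dx": -1.8, "dy": -2.9, "dz": -1.5},
    {"dx": -1.8, "dy": -2.9, "dz": -1.5},
    {"dx": -1.8, "dy": -2.9},
    {"dx": -1.8, "dy": -2.9},
    {"dx": -1.8, "dy": -2.9},
    {"dx": -1.8, "dy": -2.9},
    {"dx": -1.8, "dy": -2.9},
    {"dx": -1.8, "dy": -2.9},
    {"dx": -1.8, "dy": -2.9}
  ]
}}

```text
$.targets[0]: bad value
```

Emit:
{"api": "play_rows", "payload": {
  "newtons": 40,
  "targets": [
    {"dx": 0, "dy": 0, "dz": -1.5, "rx": 0, "ry": 0, "rz": 0, "jaw": 255},
    {"dx": -1.0, "dy": -1.6, "dz": -1.5, "rx": 0, "ry": 0, "rz": 0, "jaw": 255},
    {"dx": -1.8, "dy": -2.9, "dz": -1.5, "rx": 0, "ry": 0, "rz": 0, "jaw": 255},
    {"dx": -1.8, "dy": -2.9, "dz": -1.5, "rx": 0, "ry": 0, "rz": 0, "jaw": 255},
    {"dx": -1.8, "dy": -2.9, "dz": -1.5, "rx": 0, "ry": 0, "rz": 0, "jaw": 255},
    {"dx": -1.8, "dy": -2.9, "dz": 0, "rx": 0, "ry": 0, "rz": 0, "jaw": 255},
    {"dx": -1.8, "dy": -2.9, "dz": 0, "rx": 0, "ry": 0, "rz": 0, "jaw": 255},
    {"dx": -1.8, "dy": -2.9, "dz": 0, "rx": 0, "ry": 0, "rz": 0, "jaw": 255},
    {"dx": -1.8, "dy": -2.9, "dz": 0, "rx": 0, "ry": 0, "rz": 0, "jaw": 255},
    {"dx": -1.8, "dy": -2.9, "dz": 0, "rx": 0, "ry": 0, "rz": 0, "jaw": 255},
    {"dx": -1.8, "dy": -2.9, "dz": 0, "rx": 0, "ry": 0, "rz": 0, "jaw": 255},
    {"dx": -1.8, "dy": -2.9, "dz": 0, "rx": 0, "ry": 0, "rz": 0, "jaw": 255}
  ]
}}

```text
time: 1.1
tool_pos: [0.422, -0.2884, 0.306]
eef_rot: [-2.553, 1.831, 0.001]
ft_force: [0.5, -0.0, -0.3]
grip_width: 0.003
```

Emit:
{"api": "play_rows", "payload": {
  "targets": [
    {"dx": 0, "dy": 0, "dz": 0, "rx": 0, "ry": 0, "rz": -0.122, "jaw": 255},
    {"dx": 0, "dy": 0, "dz": 0, "rx": 0, "ry": 0, "rz": -0.122, "jaw": 255},
    {"dx": 0, "dy": 0, "dz": 0, "rx": 0, "ry": 0, "rz": -0.122, "jaw": 255},
    {"dx": 0, "dy": 0, "dz": 0, "rx": 0, "ry": 0, "rz": -0.122, "jaw": 255},
    {"dx": 0, "dy": 0, "dz": 0, "rx": 0, "ry": 0, "rz": -0.122, "jaw": 255},
    {"dx": 0, "dy": 0, "dz": 0, "rx": 0, "ry": 0, "rz": -0.122, "jaw": 255},
    {"dx": 0, "dy": 0, "dz": 0, "rx": 0, "ry": 0, "rz": -0.122, "jaw": 255},
    {"dx": 0, "dy": 0, "dz": 0, "rx": 0, "ry": 0, "rz": -0.122, "jaw": 255},
    {"dx": 0, "dy": 0, "dz": 0, "rx": 0, "ry": 0, "rz": -0.122, "jaw": 255},
    {"dx": 0, "dy": 0, "dz": 0, "rx": 0, "ry": 0, "rz": -0.122, "jaw": 255},
    {"dx": 0, "dy": 0, "dz": 0, "rx": 0, "ry": 0, "rz": -0.122, "jaw": 255},
    {"dx": 0, "dy": 0, "dz": 0, "rx": 0, "ry": 0, "rz": -0.122, "jaw": 255}
  ]
}}

```text
time: 2.1
tool_pos: [0.4211, -0.2898, 0.3059]
eef_rot: [-3.121, -0.354, 0.001]
ft_force: [-0.1, 0.6, 0.1]
grip_width: -0.001
```

```bash
python3 - <<'E'
from h import *
s=env.get_state();print(s["joint_pos"],s["tool_pos"],s["eef_rot"],s["ft_force"])
E
```

```text
[-0.7379  0.167   1.59    0.0001  1.3857 -0.964 ] [ 0.4211 -0.2898  0.3059] [-3.1207 -0.3542  0.001 ] [-0.0984  0.5665  0.1197]
```

Emit:
{"api": "play_rows", "payload": {
  "targets": [
    {"dx": 0, "dy": 0, "dz": 0, "rx": 0, "ry": 0, "rz": -0.124, "jaw": 255},
    {"dx": 0, "dy": 0, "dz": 0, "rx": 0, "ry": 0, "rz": -0.124, "jaw": 255},
    {"dx": 0, "dy": 0, "dz": 0, "rx": 0, "ry": 0, "rz": -0.124, "jaw": 255},
    {"dx": 0, "dy": 0, "dz": 0, "rx": 0, "ry": 0, "rz": -0.124, "jaw": 255},
    {"dx": 0, "dy": 0, "dz": 0, "rx": 0, "ry": 0, "rz": -0.124, "jaw": 255},
    {"dx": 0, "dy": 0, "dz": 0, "rx": 0, "ry": 0, "rz": -0.124, "jaw": 255},
    {"dx": 0, "dy": 0, "dz": 0, "rx": 0, "ry": 0, "rz": -0.124, "jaw": 255},
    {"dx": 0, "dy": 0, "dz": 0, "rx": 0, "ry": 0, "rz": -0.124, "jaw": 255},
    {"dx": 0, "dy": 0, "dz": 0, "rx": 0, "ry": 0, "rz": -0.124, "jaw": 255},
    {"dx": 0, "dy": 0, "dz": 0, "rx": 0, "ry": 0, "rz": -0.124, "jaw": 255},
    {"dx": 0, "dy": 0, "dz": 0, "rx": 0, "ry": 0, "rz": -0.124, "jaw": 255},
    {"dx": 0, "dy": 0, "dz": 0, "rx": 0, "ry": 0, "rz": -0.124, "jaw": 255}
  ]
}}

```text
time: 3.1
tool_pos: [0.4211, -0.2898, 0.3059]
eef_rot: [-2.056, -2.374, -0.0]
ft_force: [-0.6, -0.3, 0.1]
grip_width: 0.002
```

```bash
cat >> h.py <<'E'
from scipy.spatial.transform import Rotation as R
def st(tgt=None):
    s=env.get_state();M=R.from_rotvec(s["eef_rot"]).as_matrix()
    print("t",round(s["time"],2),"J",s["joint_pos"],"p",s["tool_pos"],"F",s["ft_force"],"Ftool",M.T@s["ft_force"],"yaw of y",np.arctan2(M[1,1],M[0,1]),"z",M[:,2])
    if tgt is not None: print("cm tool",100*M.T@(np.asarray(tgt)-s["tool_pos"]))
E
python3 -c "
from h import *
st([.569,-.1155,.285])"
```

```text
t 3.1 J [-0.738   0.167   1.59    0.0001  1.3856 -2.4521] p [ 0.4211 -0.2898  0.3059] F [-0.6451 -0.3314  0.1201] Ftool [-0.2357 -0.6859 -0.1199] yaw of y 0.14336832482073908 z [-0.0007  0.0008 -1.    ]
cm tool [15.1363 17.1271  2.0878]
```

Emit:
{"api": "play_rows", "payload": {
  "targets": [
    {"dx": 0, "dy": 0, "dz": 0, "rx": 0, "ry": 0, "rz": -0.088, "jaw": 255},
    {"dx": 1.5, "dy": 2.0, "dz": 0, "rx": 0, "ry": 0, "rz": 0, "jaw": 255},
    {"dx": 1.5, "dy": 2.0, "dz": 0, "rx": 0, "ry": 0, "rz": 0, "jaw": 255},
    {"dx": 1.5, "dy": 2.0, "dz": 0, "rx": 0, "ry": 0, "rz": 0, "jaw": 255},
    {"dx": 1.5, "dy": 2.0, "dz": 0, "rx": 0, "ry": 0, "rz": 0, "jaw": 255},
    {"dx": 1.5, "dy": 2.0, "dz": 0, "rx": 0, "ry": 0, "rz": 0, "jaw": 255},
    {"dx": 1.5, "dy": 2.0, "dz": 0, "rx": 0, "ry": 0, "rz": 0, "jaw": 255},
    {"dx": 1.5, "dy": 2.0, "dz": 0.5, "rx": 0, "ry": 0, "rz": 0, "jaw": 255},
    {"dx": 1.5, "dy": 2.0, "dz": 0.5, "rx": 0, "ry": 0, "rz": 0, "jaw": 255},
    {"dx": 1.58, "dy": 2.38, "dz": 0.5, "rx": 0, "ry": 0, "rz": 0, "jaw": 255},
    {"dx": 0, "dy": 0, "dz": 0.4, "rx": 0, "ry": 0, "rz": 0, "jaw": 255},
    {"dx": 0, "dy": 0, "dz": 0, "rx": 0, "ry": 0, "rz": 0, "jaw": 255}
  ]
}}

```text
time: 4.1
tool_pos: [0.57, -0.1154, 0.2858]
eef_rot: [-1.953, -2.457, 0.001]
ft_force: [-0.2, -0.9, 0.5]
grip_width: -0.002
```

```bash
python3 - <<'E'
from h import *
st([.569,-.1155,.285])
o=[]
for n,(x0,y0) in dict(side=(205,165),top=(270,150)).items():
    f=eyes.grab_frame(n);cv2.imwrite(f"pics/{n}1.png",cv2.cvtColor(f,cv2.COLOR_RGB2BGR))
    im=cv2.imread(f"pics/{n}1.png")[y0:y0+80,x0:x0+70];o.append(cv2.resize(im,None,fx=5.7,fy=5.7,interpolation=cv2.INTER_NEAREST))
cv2.imwrite("pics/c1.png",np.hstack(o))
E
```

```text
t 4.1 J [-0.3185  0.2898  1.4748 -0.      1.3796 -2.1169] p [ 0.57   -0.1154  0.2858] F [-0.2231 -0.8825  0.5152] Ftool [-0.8087 -0.4176 -0.5154] yaw of y 0.2276272794863964 z [-0.0026  0.0008 -1.    ]
cm tool [ 0.0125 -0.1044  0.0788]
```

View pics/c1.png

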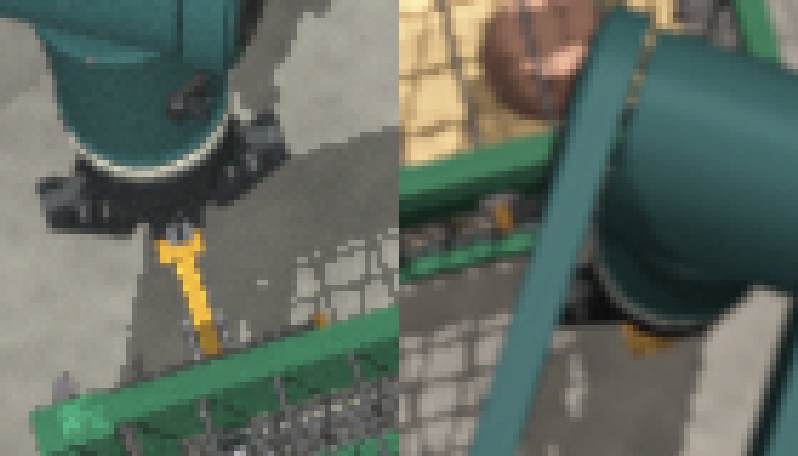

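Emit:
{"api": "play_rows", "payload": {
  "targets": [
    {"dx": 0, "dy": -0.1, "dz": 0.9, "rx": 0, "ry": 0, "rz": 0, "jaw": 255},
    {"dx": 0, "dy": 0, "dz": 0.9, "rx": 0, "ry": 0, "rz": 0, "jaw": 255},
    {"dx": 0, "dy": 0, "dz": 0.5, "rx": 0, "ry": 0, "rz": 0, "jaw": 255},
    {"dx": 0, "dy": 0, "dz": 0.2, "rx": 0, "ry": 0, "rz": 0, "jaw": 255},
    {"dx": 0, "dy": 0, "dz": 0, "rx": 0, "ry": 0, "rz": 0, "jaw": 255}
  ]
}}

```text
time: 4.62
tool_pos: [0.5684, -0.1171, 0.2613]
eef_rot: [-1.958, -2.455, 0.001]
ft_force: [-0.2, 0.7, 0.1]
grip_width: -0.002
```

Emit:
{"api": "play_rows", "payload": {
  "targets": [
    {"dx": 0, "dy": 0, "dz": 0.2, "rx": 0, "ry": 0, "rz": 0, "jaw": 255},
    {"dx": 0, "dy": 0, "dz": 0, "rx": 0, "ry": 0, "rz": 0, "jaw": 255}
  ]
}}

```text
time: 4.78
tool_pos: [0.5693, -0.117, 0.2602]
eef_rot: [1.958, 2.457, 0.0]
ft_force: [-0.2, 0.5, 0.3]
grip_width: 0.001
```

Emit:
{"api": "play_rows", "payload": {
  "targets": [
    {"dx": 0, "dy": 0, "dz": 0.2, "rx": 0, "ry": 0, "rz": 0, "jaw": 255},
    {"dx": 0, "dy": 0, "dz": 0, "rx": 0, "ry": 0, "rz": 0, "jaw": 255}
  ]
}}

```text
time: 4.95
tool_pos: [0.5693, -0.1168, 0.2582]
eef_rot: [-1.958, -2.457, -0.0]
ft_force: [-0.2, 0.1, -0.6]
grip_width: -0.004
```

Emit:
{"api": "play_rows", "payload": {
  "targets": [
    {"dx": 0, "dy": 0, "dz": 0.2, "rx": 0, "ry": 0, "rz": 0, "jaw": 255},
    {"dx": 0, "dy": 0, "dz": 0, "rx": 0, "ry": 0, "rz": 0, "jaw": 255}
  ]
}}

```text
time: 5.12
tool_pos: [0.5694, -0.1169, 0.2562]
eef_rot: [1.958, 2.457, 0.0]
ft_force: [0.1, 0.5, -0.1]
grip_width: -0.001
```

Emit:
{"api": "play_rows", "payload": {
  "targets": [
    {"dx": 0, "dy": 0, "dz": 0.2, "rx": 0, "ry": 0, "rz": 0, "jaw": 255},
    {"dx": 0, "dy": 0, "dz": 0, "rx": 0, "ry": 0, "rz": 0, "jaw": 255}
  ]
}}

```text
time: 5.28
tool_pos: [0.5693, -0.1169, 0.2541]
eef_rot: [-1.958, -2.457, 0.0]
ft_force: [0.4, -0.0, -0.5]
grip_width: 0.0
```

Emit:
{"api": "play_rows", "payload": {
  "targets": [
    {"dx": 0, "dy": 0, "dz": 0.2, "rx": 0, "ry": 0, "rz": 0, "jaw": 255},
    {"dx": 0, "dy": 0, "dz": 0, "rx": 0, "ry": 0, "rz": 0, "jaw": 255}
  ]
}}

```text
time: 5.45
tool_pos: [0.5692, -0.1168, 0.252]
eef_rot: [-1.958, -2.457, 0.0]
ft_force: [-0.2, -0.6, 0.6]
grip_width: -0.001
```

Emit:
{"api": "play_rows", "payload": {
  "targets": [
    {"dx": 0, "dy": 0, "dz": 0.2, "rx": 0, "ry": 0, "rz": 0, "jaw": 255},
    {"dx": 0, "dy": 0, "dz": 0, "rx": 0, "ry": 0, "rz": 0, "jaw": 255}
  ]
}}

```text
time: 5.62
tool_pos: [0.5692, -0.1169, 0.25]
eef_rot: [-1.958, -2.457, 0.0]
ft_force: [0.3, -0.2, 1.0]
grip_width: -0.003
```

```bash
python3 - <<'E'
from h import *
st()
o=[]
for n,(x0,y0) in dict(side=(205,165),top=(270,150)).items():
    f=eyes.grab_frame(n);cv2.imwrite(f"pics/{n}2.png",cv2.cvtColor(f,cv2.COLOR_RGB2BGR))
    im=cv2.imread(f"pics/{n}2.png")[y0:y0+80,x0:x0+70];o.append(cv2.resize(im,None,fx=5.7,fy=5.7,interpolation=cv2.INTER_NEAREST))
cv2.imwrite("pics/c2.png",np.hstack(o))
E
```

```text
t 5.62 J [-0.3214  0.3155  1.5277  0.0001  1.2986 -2.1174] p [ 0.5692 -0.1169  0.25  ] F [ 0.3355 -0.1711  0.9545] Ftool [-0.2415  0.2887 -0.9545] yaw of y 0.22516548454255594 z [-0.0002  0.0001 -1.    ]
```

View pics/c2.png

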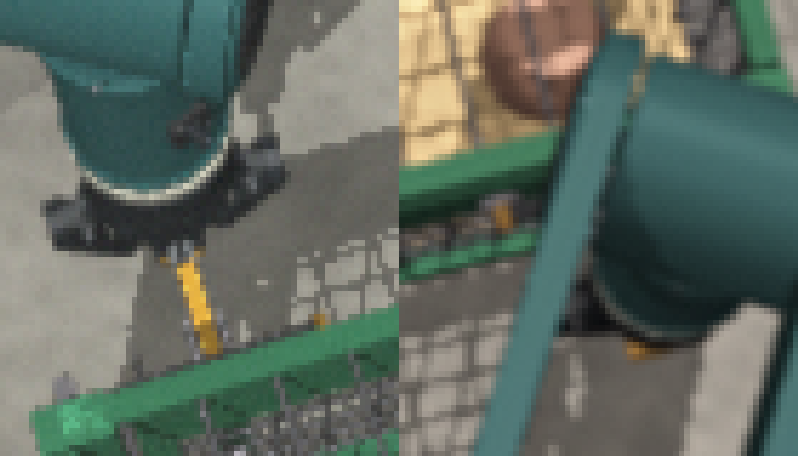

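Emit:
{"api": "play_rows", "payload": {
  "targets": [
    {"dx": 0, "dy": 0, "dz": 0.1, "rx": 0, "ry": 0, "rz": 0, "jaw": 255},
    {"dx": 0, "dy": 0, "dz": 0.1, "rx": 0, "ry": 0, "rz": 0, "jaw": 255},
    {"dx": 0, "dy": 0, "dz": 0, "rx": 0, "ry": 0, "rz": 0, "jaw": 255}
  ]
}}

```text
time: 5.97
tool_pos: [0.569, -0.1169, 0.2482]
eef_rot: [-1.958, -2.457, 0.0]
ft_force: [-0.3, -0.3, 1.7]
grip_width: 0.002
```

Emit:
{"api": "play_rows", "payload": {
  "targets": [
    {"dx": 0, "dy": 0, "dz": 0.1, "rx": 0, "ry": 0, "rz": 0, "jaw": 255},
    {"dx": 0, "dy": 0, "dz": 0.1, "rx": 0, "ry": 0, "rz": 0, "jaw": 255},
    {"dx": 0, "dy": 0, "dz": 0, "rx": 0, "ry": 0, "rz": 0, "jaw": 255}
  ]
}}

```text
time: 6.22
tool_pos: [0.5691, -0.1169, 0.2461]
eef_rot: [-1.958, -2.457, 0.0]
ft_force: [-0.6, -0.5, 1.6]
grip_width: -0.005
```

Emit:
{"api": "play_rows", "payload": {
  "targets": [
    {"dx": 0, "dy": 0, "dz": 0.1, "rx": 0, "ry": 0, "rz": 0, "jaw": 255},
    {"dx": 0, "dy": 0, "dz": 0, "rx": 0, "ry": 0, "rz": 0, "jaw": 255}
  ]
}}

```text
time: 6.38
tool_pos: [0.5692, -0.1169, 0.2452]
eef_rot: [-1.958, -2.457, 0.0]
ft_force: [-1.1, -0.2, 1.6]
grip_width: 0.001
```

Emit:
{"api": "play_rows", "payload": {
  "targets": [
    {"dx": 0, "dy": 0, "dz": 0.1, "rx": 0, "ry": 0, "rz": 0, "jaw": 255},
    {"dx": 0, "dy": 0, "dz": 0, "rx": 0, "ry": 0, "rz": 0, "jaw": 255}
  ]
}}

```text
time: 6.55
tool_pos: [0.5693, -0.1169, 0.2441]
eef_rot: [-1.958, -2.457, -0.0]
ft_force: [-1.9, -0.7, 1.5]
grip_width: 0.003
```

Emit:
{"api": "play_rows", "payload": {
  "targets": [
    {"dx": 0, "dy": -0.08, "dz": 0.05, "rx": 0, "ry": 0, "rz": 0, "jaw": 255},
    {"dx": 0, "dy": 0, "dz": 0, "rx": 0, "ry": 0, "rz": 0, "jaw": 255}
  ]
}}

```text
time: 6.72
tool_pos: [0.5688, -0.1169, 0.2438]
eef_rot: [1.958, 2.457, 0.001]
ft_force: [-0.1, 0.2, 2.3]
grip_width: -0.002
```

Emit:
{"api": "play_rows", "payload": {
  "targets": [
    {"dx": 0, "dy": 0, "dz": 0.05, "rx": 0, "ry": 0, "rz": 0, "jaw": 255},
    {"dx": 0, "dy": 0, "dz": 0, "rx": 0, "ry": 0, "rz": 0, "jaw": 255}
  ]
}}

```text
time: 6.88
tool_pos: [0.5687, -0.1169, 0.2433]
eef_rot: [1.958, 2.457, 0.001]
ft_force: [-0.4, 0.2, 1.6]
grip_width: 0.003
```

Emit:
{"api": "play_rows", "payload": {
  "targets": [
    {"dx": 0, "dy": 0, "dz": 0.05, "rx": 0, "ry": 0, "rz": 0, "jaw": 255},
    {"dx": 0, "dy": 0, "dz": 0, "rx": 0, "ry": 0, "rz": 0, "jaw": 255}
  ]
}}

```text
time: 7.05
tool_pos: [0.5686, -0.1169, 0.2428]
eef_rot: [-1.958, -2.457, -0.001]
ft_force: [0.1, 0.4, 1.1]
grip_width: 0.001
```

Emit:
{"api": "play_rows", "payload": {
  "targets": [
    {"dx": 0, "dy": 0, "dz": 0.05, "rx": 0, "ry": 0, "rz": 0, "jaw": 255},
    {"dx": 0, "dy": 0, "dz": 0, "rx": 0, "ry": 0, "rz": 0, "jaw": 255}
  ]
}}

```text
time: 7.22
tool_pos: [0.5685, -0.1169, 0.2422]
eef_rot: [-1.958, -2.457, -0.0]
ft_force: [-0.0, 0.2, 1.6]
grip_width: -0.0
```

Emit:
{"api": "play_rows", "payload": {
  "targets": [
    {"dx": 0, "dy": 0, "dz": 0.05, "rx": 0, "ry": 0, "rz": 0, "jaw": 255},
    {"dx": 0, "dy": 0, "dz": 0, "rx": 0, "ry": 0, "rz": 0, "jaw": 255}
  ]
}}

```text
time: 7.38
tool_pos: [0.5685, -0.117, 0.2417]
eef_rot: [-1.958, -2.457, -0.0]
ft_force: [-0.2, 0.7, 1.8]
grip_width: -0.003
```

Emit:
{"api": "play_rows", "payload": {
  "targets": [
    {"dx": 0, "dy": -0.03, "dz": 0.05, "rx": 0, "ry": 0, "rz": 0, "jaw": 255},
    {"dx": 0, "dy": 0, "dz": 0, "rx": 0, "ry": 0, "rz": 0, "jaw": 255}
  ]
}}

```text
time: 7.55
tool_pos: [0.5682, -0.117, 0.2412]
eef_rot: [-1.958, -2.457, -0.0]
ft_force: [0.8, 1.4, 1.9]
grip_width: 0.001
```

Emit:
{"api": "play_rows", "payload": {
  "targets": [
    {"dx": 0, "dy": 0, "dz": 0.05, "rx": 0, "ry": 0, "rz": 0, "jaw": 255},
    {"dx": 0, "dy": 0, "dz": 0, "rx": 0, "ry": 0, "rz": 0, "jaw": 255}
  ]
}}

```text
time: 7.72
tool_pos: [0.5681, -0.117, 0.2407]
eef_rot: [-1.958, -2.457, -0.0]
ft_force: [0.7, 1.1, 1.2]
grip_width: -0.004
```

Emit:
{"api": "play_rows", "payload": {
  "targets": [
    {"dx": 0, "dy": 0, "dz": 0.05, "rx": 0, "ry": 0, "rz": 0, "jaw": 255},
    {"dx": 0, "dy": 0, "dz": 0, "rx": 0, "ry": 0, "rz": 0, "jaw": 255}
  ]
}}

```text
time: 7.88
tool_pos: [0.5681, -0.117, 0.2402]
eef_rot: [-1.958, -2.457, -0.0]
ft_force: [-0.2, 0.1, 2.1]
grip_width: -0.002
```

Emit:
{"api": "play_rows", "payload": {
  "targets": [
    {"dx": 0, "dy": 0, "dz": 0.05, "rx": 0, "ry": 0, "rz": 0, "jaw": 255},
    {"dx": 0, "dy": 0, "dz": 0, "rx": 0, "ry": 0, "rz": 0, "jaw": 255}
  ]
}}

```text
time: 8.05
tool_pos: [0.5681, -0.1171, 0.2397]
eef_rot: [-1.958, -2.457, 0.0]
ft_force: [-0.6, 1.8, 2.8]
grip_width: 0.0
```

Emit:
{"api": "play_rows", "payload": {
  "targets": [
    {"dx": 0, "dy": 0, "dz": 0.05, "rx": 0, "ry": 0, "rz": 0, "jaw": 255},
    {"dx": 0, "dy": 0, "dz": 0, "rx": 0, "ry": 0, "rz": 0, "jaw": 255}
  ]
}}

```text
time: 8.22
tool_pos: [0.5681, -0.1171, 0.2392]
eef_rot: [-1.958, -2.457, -0.0]
ft_force: [-1.3, 2.0, 2.9]
grip_width: -0.002
```

Emit:
{"api": "play_rows", "payload": {
  "targets": [
    {"dx": 0, "dy": 0, "dz": 0.05, "rx": 0, "ry": 0, "rz": 0, "jaw": 255},
    {"dx": 0, "dy": 0, "dz": 0, "rx": 0, "ry": 0, "rz": 0, "jaw": 255}
  ]
}}

```text
time: 8.38
tool_pos: [0.5682, -0.1171, 0.2387]
eef_rot: [-1.958, -2.457, -0.0]
ft_force: [0.5, 0.6, 2.2]
grip_width: 0.003
```

Emit:
{"api": "play_rows", "payload": {
  "targets": [
    {"dx": 0, "dy": 0, "dz": 0.05, "rx": 0, "ry": 0, "rz": 0, "jaw": 255},
    {"dx": 0, "dy": 0, "dz": 0, "rx": 0, "ry": 0, "rz": 0, "jaw": 255}
  ]
}}

```text
time: 8.55
tool_pos: [0.5682, -0.1171, 0.2382]
eef_rot: [-1.958, -2.457, -0.0]
ft_force: [-0.4, 1.4, 3.2]
grip_width: 0.003
```

Emit:
{"api": "play_rows", "payload": {
  "targets": [
    {"dx": 0, "dy": 0, "dz": 0.05, "rx": 0, "ry": 0, "rz": 0, "jaw": 255},
    {"dx": 0, "dy": 0, "dz": 0, "rx": 0, "ry": 0, "rz": 0, "jaw": 255}
  ]
}}

```text
time: 8.72
tool_pos: [0.5682, -0.1171, 0.2378]
eef_rot: [-1.958, -2.457, -0.0]
ft_force: [-0.4, 1.2, 3.2]
grip_width: 0.004
```

Emit:
{"api": "play_rows", "payload": {
  "targets": [
    {"dx": 0, "dy": 0, "dz": 0.05, "rx": 0, "ry": 0, "rz": 0, "jaw": 255},
    {"dx": 0, "dy": 0, "dz": 0, "rx": 0, "ry": 0, "rz": 0, "jaw": 255}
  ]
}}

```text
time: 8.88
tool_pos: [0.5682, -0.1171, 0.2374]
eef_rot: [1.958, 2.457, 0.0]
ft_force: [-0.3, 2.2, 3.5]
grip_width: 0.004
```

Emit:
{"api": "play_rows", "payload": {
  "targets": [
    {"dx": 0, "dy": 0, "dz": 0.05, "rx": 0, "ry": 0, "rz": 0, "jaw": 255},
    {"dx": 0, "dy": 0, "dz": 0, "rx": 0, "ry": 0, "rz": 0, "jaw": 255}
  ]
}}

```text
time: 9.05
tool_pos: [0.5683, -0.1171, 0.2371]
eef_rot: [1.958, 2.457, 0.0]
ft_force: [-2.0, 2.6, 5.4]
grip_width: -0.002
```

Emit:
{"api": "play_rows", "payload": {
  "targets": [
    {"dx": 0, "dy": 0, "dz": 0.05, "rx": 0, "ry": 0, "rz": 0, "jaw": 255},
    {"dx": 0, "dy": 0, "dz": 0, "rx": 0, "ry": 0, "rz": 0, "jaw": 255}
  ]
}}

```text
time: 9.22
tool_pos: [0.5683, -0.1172, 0.2368]
eef_rot: [1.957, 2.457, 0.0]
ft_force: [-1.8, 1.8, 6.4]
grip_width: 0.002
```

Emit:
{"api": "play_rows", "payload": {
  "targets": [
    {"dx": 0, "dy": 0, "dz": -0.1, "rx": 0, "ry": 0, "rz": 0, "jaw": 255},
    {"dx": 0, "dy": 0, "dz": -0.1, "rx": 0, "ry": 0, "rz": 0, "jaw": 255},
    {"dx": 0, "dy": 0, "dz": 0, "rx": 0, "ry": 0, "rz": 0, "jaw": 255}
  ]
}}

```text
time: 9.47
tool_pos: [0.5683, -0.1171, 0.2384]
eef_rot: [1.958, 2.457, 0.0]
ft_force: [-0.5, 0.8, 2.4]
grip_width: -0.001
```

```bash
python3 - <<'E'
from h import *
st()
E
```

```text
t 9.47 J [-0.3223  0.324   1.5451  0.0001  1.2722 -2.1184] p [ 0.5683 -0.1171  0.2384] F [-0.5026  0.811   2.385 ] Ftool [ 0.9027 -0.3082 -2.3851] yaw of y 0.22519827541903648 z [ 0.0003  0.     -1.    ]
```

Emit:
{"api": "play_rows", "payload": {
  "targets": [
    {"dx": 0, "dy": -0.1, "dz": -0.05, "rx": 0, "ry": 0, "rz": 0, "jaw": 255},
    {"dx": 0, "dy": -0.1, "dz": 0, "rx": 0, "ry": 0, "rz": 0, "jaw": 255},
    {"dx": 0, "dy": 0, "dz": 0, "rx": 0, "ry": 0, "rz": 0, "jaw": 255}
  ]
}}

```text
time: 9.72
tool_pos: [0.566, -0.1175, 0.2387]
eef_rot: [-1.958, -2.457, -0.0]
ft_force: [0.2, 0.7, 1.1]
grip_width: 0.002
```

Emit:
{"api": "play_rows", "payload": {
  "targets": [
    {"dx": 0, "dy": -0.1, "dz": 0, "rx": 0, "ry": 0, "rz": 0, "jaw": 255},
    {"dx": 0, "dy": -0.1, "dz": 0, "rx": 0, "ry": 0, "rz": 0, "jaw": 255},
    {"dx": 0, "dy": 0, "dz": 0, "rx": 0, "ry": 0, "rz": 0, "jaw": 255}
  ]
}}

```text
time: 9.97
tool_pos: [0.564, -0.118, 0.2387]
eef_rot: [-1.958, -2.457, 0.0]
ft_force: [0.7, 1.9, 2.6]
grip_width: 0.0
```

Emit:
{"api": "play_rows", "payload": {
  "targets": [
    {"dx": 0, "dy": -0.1, "dz": 0, "rx": 0, "ry": 0, "rz": 0, "jaw": 255},
    {"dx": 0, "dy": -0.1, "dz": 0, "rx": 0, "ry": 0, "rz": 0, "jaw": 255},
    {"dx": 0, "dy": 0, "dz": 0, "rx": 0, "ry": 0, "rz": 0, "jaw": 255}
  ]
}}

```text
time: 10.22
tool_pos: [0.5621, -0.1184, 0.2388]
eef_rot: [-1.958, -2.457, 0.0]
ft_force: [-0.4, 1.6, 2.5]
grip_width: 0.001
```

Emit:
{"api": "play_rows", "payload": {
  "targets": [
    {"dx": 0, "dy": -0.1, "dz": 0, "rx": 0, "ry": 0, "rz": 0, "jaw": 255},
    {"dx": 0, "dy": -0.1, "dz": 0, "rx": 0, "ry": 0, "rz": 0, "jaw": 255},
    {"dx": 0, "dy": 0, "dz": 0, "rx": 0, "ry": 0, "rz": 0, "jaw": 255}
  ]
}}

```text
time: 10.47
tool_pos: [0.5602, -0.1189, 0.2388]
eef_rot: [-1.958, -2.457, 0.0]
ft_force: [0.0, 1.8, 2.2]
grip_width: 0.001
```

```bash
python3 - <<'E'
from h import *
st()
o=[]
for n,(x0,y0) in dict(side=(215,185),top=(230,150)).items():
    f=eyes.grab_frame(n);cv2.imwrite(f"pics/{n}3.png",cv2.cvtColor(f,cv2.COLOR_RGB2BGR))
    for k in(2,3):
        im=cv2.imread(f"pics/{n}{k}.png")[y0:y0+60,x0:x0+80];o.append(cv2.resize(im,None,fx=5,fy=5,interpolation=cv2.INTER_NEAREST))
cv2.imwrite("pics/c3.png",np.vstack([np.hstack(o[:2]),np.hstack(o[2:])]))
E
```

```text
t 10.47 J [-0.3298  0.313   1.5606  0.      1.2683 -2.1258] p [ 0.5602 -0.1189  0.2388] F [0.0093 1.7758 2.1542] Ftool [ 1.7292  0.4052 -2.154 ] yaw of y 0.2252171521280366 z [-0.0002  0.0001 -1.    ]
```

View pics/c3.png

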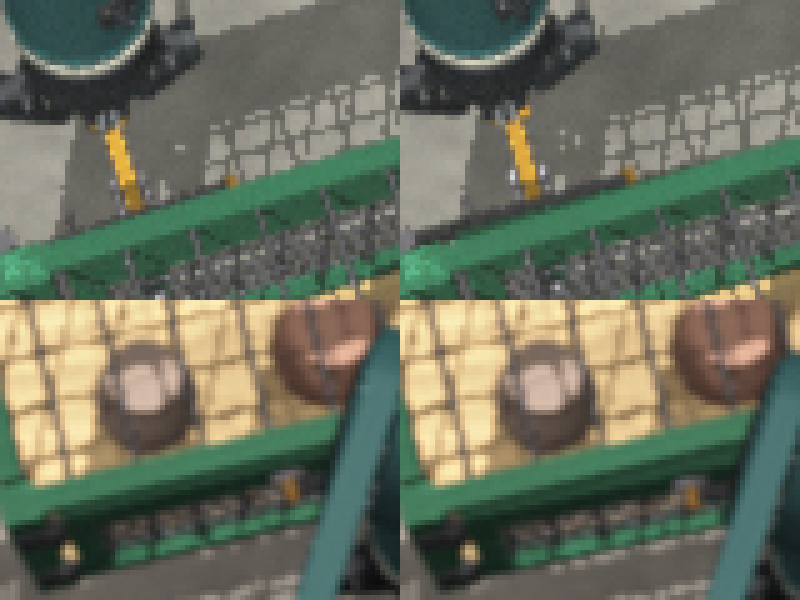

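Emit:
{"api": "play_rows", "payload": {
  "targets": [
    {"dx": 0.16, "dy": -0.3, "dz": 0, "rx": 0, "ry": 0, "rz": 0.02, "jaw": 255},
    {"dx": 0.16, "dy": -0.3, "dz": 0, "rx": 0, "ry": 0, "rz": 0.02, "jaw": 255},
    {"dx": 0.16, "dy": -0.3, "dz": 0, "rx": 0, "ry": 0, "rz": 0.02, "jaw": 255},
    {"dx": 0.16, "dy": -0.3, "dz": 0, "rx": 0, "ry": 0, "rz": 0.02, "jaw": 255},
    {"dx": 0.16, "dy": -0.3, "dz": 0, "rx": 0, "ry": 0, "rz": 0.02, "jaw": 255},
    {"dx": 0.16, "dy": -0.3, "dz": 0, "rx": 0, "ry": 0, "rz": 0.02, "jaw": 255},
    {"dx": 0.16, "dy": -0.3, "dz": 0, "rx": 0, "ry": 0, "rz": 0.02, "jaw": 255},
    {"dx": 0.16, "dy": -0.3, "dz": 0, "rx": 0, "ry": 0, "rz": 0.02, "jaw": 255}
  ]
}}

```text
time: 11.23
tool_pos: [0.5343, -0.1099, 0.2388]
eef_rot: [-2.15, -2.29, 0.0]
ft_force: [-0.1, -0.7, 2.7]
grip_width: 0.0
```

```bash
cat >> h.py <<'E'
def look(k,boxes=dict(side=(205,165),top=(230,140)),w=80,h=70,f=5):
    st();o=[]
    for n,(x0,y0) in boxes.items():
        fr=eyes.grab_frame(n);cv2.imwrite(f"pics/{n}{k}.png",cv2.cvtColor(fr,cv2.COLOR_RGB2BGR))
        o.append(cv2.resize(cv2.imread(f"pics/{n}{k}.png")[y0:y0+h,x0:x0+w],None,fx=f,fy=f,interpolation=cv2.INTER_NEAREST))
    cv2.imwrite(f"pics/c{k}.png",np.hstack(o))
E
python3 -c "
from h import *
look(4)"
```

```text
t 11.23 J [-0.3294  0.2737  1.6183 -0.      1.2497 -1.9634] p [ 0.5343 -0.1099  0.2388] F [-0.0524 -0.6514  2.7004] Ftool [-0.6468 -0.0936 -2.7004] yaw of y 0.06317844111789864 z [-0.0001 -0.     -1.    ]
```

View pics/c4.png

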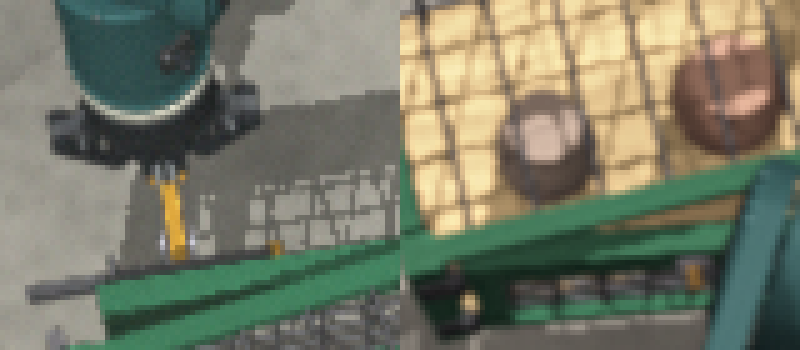

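Emit:
{"api": "play_rows", "payload": {
  "targets": [
    {"dx": 0.166, "dy": -0.404, "dz": 0, "rx": 0, "ry": 0, "rz": 0.02, "jaw": 255},
    {"dx": 0.166, "dy": -0.404, "dz": 0, "rx": 0, "ry": 0, "rz": 0.02, "jaw": 255},
    {"dx": 0.166, "dy": -0.404, "dz": 0, "rx": 0, "ry": 0, "rz": 0.02, "jaw": 255},
    {"dx": 0.166, "dy": -0.404, "dz": 0, "rx": 0, "ry": 0, "rz": 0.02, "jaw": 255},
    {"dx": 0.166, "dy": -0.404, "dz": 0, "rx": 0, "ry": 0, "rz": 0.02, "jaw": 255},
    {"dx": 0.166, "dy": -0.404, "dz": 0, "rx": 0, "ry": 0, "rz": 0.02, "jaw": 255},
    {"dx": 0.166, "dy": -0.404, "dz": 0, "rx": 0, "ry": 0, "rz": 0.02, "jaw": 255},
    {"dx": 0.166, "dy": -0.404, "dz": 0, "rx": 0, "ry": 0, "rz": 0.02, "jaw": 255},
    {"dx": 0.166, "dy": -0.404, "dz": 0, "rx": 0, "ry": 0, "rz": 0.02, "jaw": 255},
    {"dx": 0.166, "dy": -0.404, "dz": 0, "rx": 0, "ry": 0, "rz": 0.02, "jaw": 255},
    {"dx": 0.166, "dy": -0.404, "dz": 0, "rx": 0, "ry": 0, "rz": 0.02, "jaw": 255},
    {"dx": 0.166, "dy": -0.404, "dz": 0, "rx": 0, "ry": 0, "rz": 0.02, "jaw": 255}
  ]
}}

```text
time: 12.33
tool_pos: [0.4869, -0.0877, 0.2388]
eef_rot: [-2.409, -2.017, 0.0]
ft_force: [0.2, -0.6, 2.1]
grip_width: -0.0
```

```bash
python3 -c "
from h import *
look(5)"
```

```text
t 12.33 J [-0.318   0.1994  1.7211  0.0001  1.2212 -1.7121] p [ 0.4869 -0.0877  0.2388] F [ 0.2244 -0.5868  2.1258] Ftool [-0.5379  0.3238 -2.1259] yaw of y -0.17679364973758346 z [-0.0001  0.0001 -1.    ]
```

View pics/c5.png

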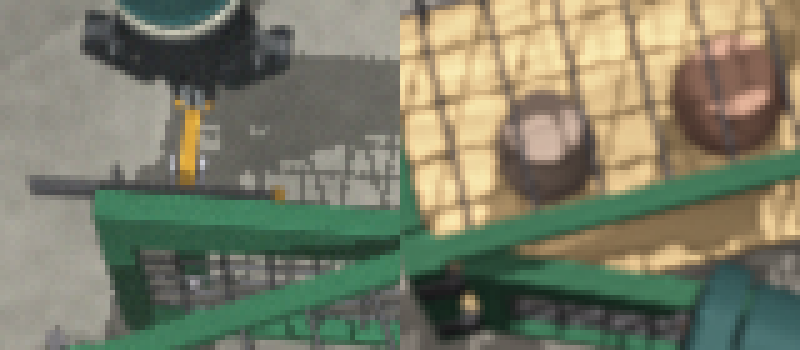

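Emit:
{"api": "play_rows", "payload": {
  "targets": [
    {"dx": 0.166, "dy": -0.404, "dz": 0, "rx": 0, "ry": 0, "rz": 0.02, "jaw": 255},
    {"dx": 0.166, "dy": -0.404, "dz": 0, "rx": 0, "ry": 0, "rz": 0.02, "jaw": 255},
    {"dx": 0.166, "dy": -0.404, "dz": 0, "rx": 0, "ry": 0, "rz": 0.02, "jaw": 255},
    {"dx": 0.166, "dy": -0.404, "dz": 0, "rx": 0, "ry": 0, "rz": 0.02, "jaw": 255},
    {"dx": 0.166, "dy": -0.404, "dz": 0, "rx": 0, "ry": 0, "rz": 0.02, "jaw": 255},
    {"dx": 0.166, "dy": -0.404, "dz": 0, "rx": 0, "ry": 0, "rz": 0.02, "jaw": 255},
    {"dx": 0.166, "dy": -0.404, "dz": 0, "rx": 0, "ry": 0, "rz": 0.02, "jaw": 255},
    {"dx": 0.166, "dy": -0.404, "dz": 0, "rx": 0, "ry": 0, "rz": 0.02, "jaw": 255},
    {"dx": 0.166, "dy": -0.404, "dz": 0, "rx": 0, "ry": 0, "rz": 0.02, "jaw": 255},
    {"dx": 0.166, "dy": -0.404, "dz": 0, "rx": 0, "ry": 0, "rz": 0.02, "jaw": 255},
    {"dx": 0.166, "dy": -0.404, "dz": 0, "rx": 0, "ry": 0, "rz": 0.02, "jaw": 255},
    {"dx": 0.166, "dy": -0.404, "dz": 0, "rx": 0, "ry": 0, "rz": 0.02, "jaw": 255}
  ]
}}

```text
time: 13.43
tool_pos: [0.4461, -0.055, 0.2388]
eef_rot: [-2.633, -1.714, 0.0]
ft_force: [0.1, -1.8, 2.0]
grip_width: 0.0
```

```bash
python3 -c "
from h import *
look(6,dict(side=(205,130),top=(220,150)),80,100)"
```

```text
t 13.43 J [-0.2765  0.1315  1.8077  0.0001  1.2026 -1.4306] p [ 0.4461 -0.055   0.2388] F [ 0.0584 -1.7588  1.9594] Ftool [-1.5844  0.7651 -1.9596] yaw of y -0.4168126567148639 z [-0.0001  0.0001 -1.    ]
```

View pics/c6.png

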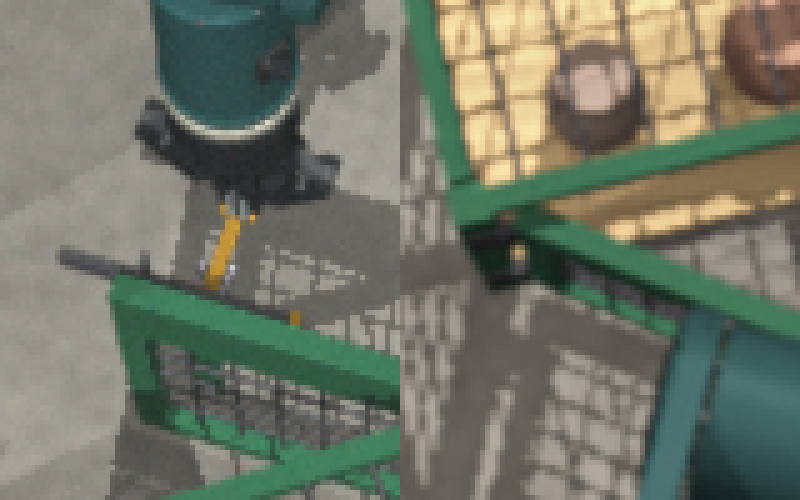

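Emit:
{"api": "play_rows", "payload": {
  "targets": [
    {"dx": 0.155, "dy": -0.404, "dz": 0, "rx": 0, "ry": 0, "rz": 0.02, "jaw": 255},
    {"dx": 0.155, "dy": -0.404, "dz": 0, "rx": 0, "ry": 0, "rz": 0.02, "jaw": 255},
    {"dx": 0.155, "dy": -0.404, "dz": 0, "rx": 0, "ry": 0, "rz": 0.02, "jaw": 255},
    {"dx": 0.155, "dy": -0.404, "dz": 0, "rx": 0, "ry": 0, "rz": 0.02, "jaw": 255},
    {"dx": 0.155, "dy": -0.404, "dz": 0, "rx": 0, "ry": 0, "rz": 0.02, "jaw": 255},
    {"dx": 0.155, "dy": -0.404, "dz": 0, "rx": 0, "ry": 0, "rz": 0.02, "jaw": 255},
    {"dx": 0.155, "dy": -0.404, "dz": 0, "rx": 0, "ry": 0, "rz": 0.02, "jaw": 255},
    {"dx": 0.155, "dy": -0.404, "dz": 0, "rx": 0, "ry": 0, "rz": 0.02, "jaw": 255},
    {"dx": 0.155, "dy": -0.404, "dz": 0, "rx": 0, "ry": 0, "rz": 0.02, "jaw": 255},
    {"dx": 0.155, "dy": -0.404, "dz": 0, "rx": 0, "ry": 0, "rz": 0.02, "jaw": 255},
    {"dx": 0.155, "dy": -0.404, "dz": 0, "rx": 0, "ry": 0, "rz": 0.02, "jaw": 255},
    {"dx": 0.155, "dy": -0.404, "dz": 0, "rx": 0, "ry": 0, "rz": 0.02, "jaw": 255}
  ]
}}

```text
time: 14.53
tool_pos: [0.414, -0.0145, 0.2389]
eef_rot: [-2.819, -1.386, -0.001]
ft_force: [1.6, -0.2, 1.9]
grip_width: 0.004
```

```bash
python3 -c "
from h import *
look(7,dict(side=(225,130),top=(220,150)),80,100)"
```

```text
t 14.53 J [-0.2027  0.0763  1.8722  0.0007  1.1925 -1.1168] p [ 0.414  -0.0145  0.2389] F [ 1.6314 -0.1839  1.8583] Ftool [ 0.8522  1.4047 -1.8571] yaw of y -0.6569710712522706 z [ 0.0008  0.0005 -1.    ]
```

View pics/c7.png

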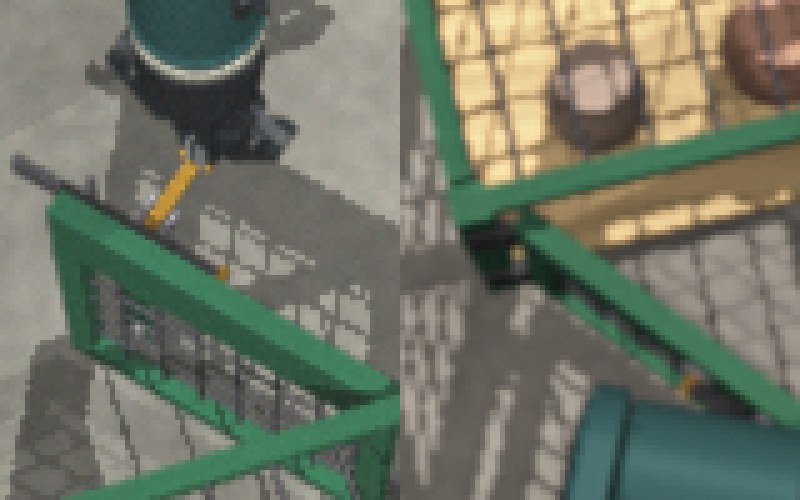

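Emit:
{"api": "play_rows", "payload": {
  "targets": [
    {"dx": 0.165, "dy": -0.404, "dz": 0, "rx": 0, "ry": 0, "rz": 0.02, "jaw": 255},
    {"dx": 0.165, "dy": -0.404, "dz": 0, "rx": 0, "ry": 0, "rz": 0.02, "jaw": 255},
    {"dx": 0.165, "dy": -0.404, "dz": 0, "rx": 0, "ry": 0, "rz": 0.02, "jaw": 255},
    {"dx": 0.165, "dy": -0.404, "dz": 0, "rx": 0, "ry": 0, "rz": 0.02, "jaw": 255},
    {"dx": 0.165, "dy": -0.404, "dz": 0, "rx": 0, "ry": 0, "rz": 0.02, "jaw": 255},
    {"dx": 0.165, "dy": -0.404, "dz": 0, "rx": 0, "ry": 0, "rz": 0.02, "jaw": 255},
    {"dx": 0.165, "dy": -0.404, "dz": 0, "rx": 0, "ry": 0, "rz": 0.02, "jaw": 255},
    {"dx": 0.165, "dy": -0.404, "dz": 0, "rx": 0, "ry": 0, "rz": 0.02, "jaw": 255},
    {"dx": 0.165, "dy": -0.404, "dz": 0, "rx": 0, "ry": 0, "rz": 0.02, "jaw": 255},
    {"dx": 0.165, "dy": -0.404, "dz": 0, "rx": 0, "ry": 0, "rz": 0.02, "jaw": 255},
    {"dx": 0.165, "dy": -0.404, "dz": 0, "rx": 0, "ry": 0, "rz": 0.02, "jaw": 255},
    {"dx": 0.165, "dy": -0.404, "dz": 0, "rx": 0, "ry": 0, "rz": 0.02, "jaw": 255}
  ]
}}

```text
time: 15.63
tool_pos: [0.3922, 0.0328, 0.2387]
eef_rot: [-2.964, -1.04, 0.001]
ft_force: [-0.9, -0.8, 1.5]
grip_width: -0.0
```

```bash
python3 -c "
from h import *
look(8,dict(side=(235,120),top=(210,150)),80,110)"
```

```text
t 15.63 J [-0.0924  0.0446  1.9078 -0.0002  1.1901 -0.7674] p [0.3922 0.0328 0.2387] F [-0.8554 -0.8187  1.4656] Ftool [-1.1806  0.1039 -1.4647] yaw of y -0.895760162047874 z [-0.0009 -0.0001 -1.    ]
```

View pics/c8.png

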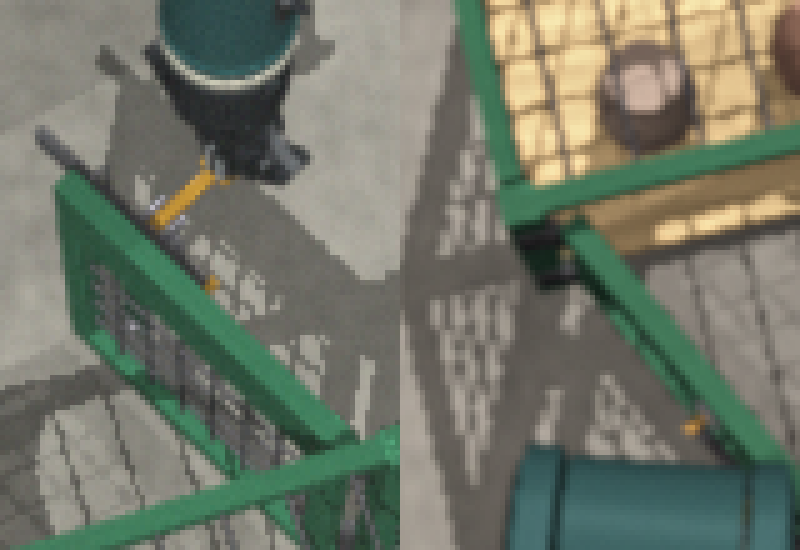

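Emit:
{"api": "play_rows", "payload": {
  "targets": [
    {"dx": 0.16, "dy": -0.404, "dz": 0, "rx": 0, "ry": 0, "rz": 0.02, "jaw": 255},
    {"dx": 0.16, "dy": -0.404, "dz": 0, "rx": 0, "ry": 0, "rz": 0.02, "jaw": 255},
    {"dx": 0.16, "dy": -0.404, "dz": 0, "rx": 0, "ry": 0, "rz": 0.02, "jaw": 255},
    {"dx": 0.16, "dy": -0.404, "dz": 0, "rx": 0, "ry": 0, "rz": 0.02, "jaw": 255},
    {"dx": 0.16, "dy": -0.404, "dz": 0, "rx": 0, "ry": 0, "rz": 0.02, "jaw": 255},
    {"dx": 0.16, "dy": -0.404, "dz": 0, "rx": 0, "ry": 0, "rz": 0.02, "jaw": 255},
    {"dx": 0.16, "dy": -0.404, "dz": 0, "rx": 0, "ry": 0, "rz": 0.02, "jaw": 255},
    {"dx": 0.16, "dy": -0.404, "dz": 0, "rx": 0, "ry": 0, "rz": 0.02, "jaw": 255},
    {"dx": 0.16, "dy": -0.404, "dz": 0, "rx": 0, "ry": 0, "rz": 0.02, "jaw": 255},
    {"dx": 0.16, "dy": -0.404, "dz": 0, "rx": 0, "ry": 0, "rz": 0.02, "jaw": 255},
    {"dx": 0.16, "dy": -0.404, "dz": 0, "rx": 0, "ry": 0, "rz": 0.02, "jaw": 255},
    {"dx": 0.16, "dy": -0.404, "dz": 0, "rx": 0, "ry": 0, "rz": 0.02, "jaw": 255}
  ]
}}

```text
time: 16.73
tool_pos: [0.3827, 0.0837, 0.2387]
eef_rot: [3.067, 0.679, -0.001]
ft_force: [-1.0, -0.6, 2.7]
grip_width: -0.002
```

```bash
python3 -c "
from h import *
look(9,dict(side=(245,110),top=(200,150)),80,120)"
```

```text
t 16.73 J [ 0.0387  0.0415  1.9111 -0.0002  1.1898 -0.3969] p [0.3827 0.0837 0.2387] F [-0.9553 -0.5867  2.7263] Ftool [-1.1158  0.1283 -2.7254] yaw of y -1.1350756050360726 z [-0.0008 -0.0002 -1.    ]
```

View pics/c9.png

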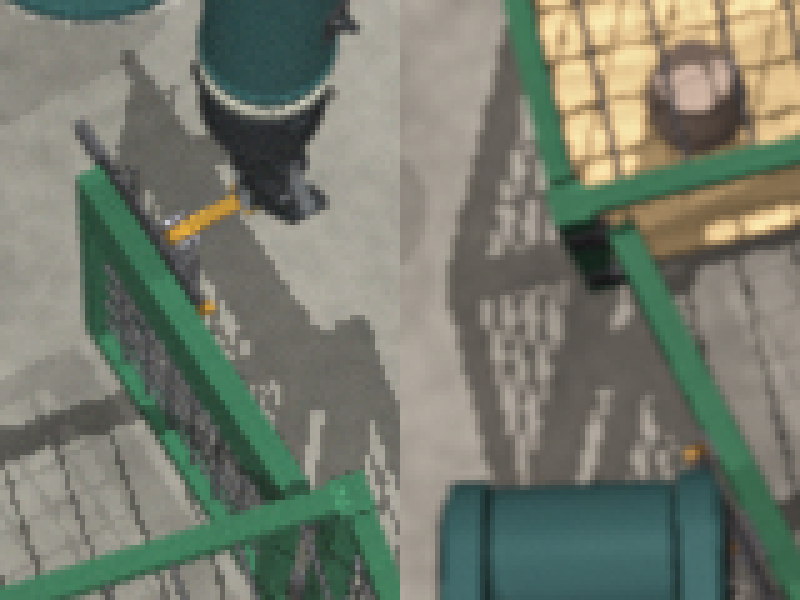

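```bash
python3 - <<'E'
from h import *
def ang(n,a,b,org,f=5):
    a,b=[onz(n,*(np.array(q)/f+org-0.1*0),.28) for q in(a,b)]
    d=a-b; print(n,a,b,np.linalg.norm(d),"gate angle",-(np.arctan2(d[1],d[0])-( .231-np.pi/2))%(2*np.pi))
ang("side",(102,170),(308,485),(245,110))
ang("side",(80,180),(262,497),(245,110))
ang("top",(798-400,545),(637-400,230),(200,150))
E
```

```text
side [ 0.3783 -0.0102  0.28  ] [0.5946 0.0962 0.28  ] 0.2411288124114354 gate angle 1.3446962026624434
side [ 0.384  -0.0244  0.28  ] [0.5998 0.0682 0.28  ] 0.23486144559652664 gate angle 1.396939801528321
top [ 0.4043 -0.0159  0.28  ] [0.591  0.0771 0.28  ] 0.20863783561510632 gate angle 1.3392657759364763
```

Emit:
{"api": "play_rows", "payload": {
  "targets": [
    {"dx": 0.15, "dy": -0.404, "dz": 0, "rx": 0, "ry": 0, "rz": 0.02, "jaw": 255},
    {"dx": 0.15, "dy": -0.404, "dz": 0, "rx": 0, "ry": 0, "rz": 0.02, "jaw": 255},
    {"dx": 0.15, "dy": -0.404, "dz": 0, "rx": 0, "ry": 0, "rz": 0.02, "jaw": 255},
    {"dx": 0.15, "dy": -0.404, "dz": 0, "rx": 0, "ry": 0, "rz": 0.02, "jaw": 255},
    {"dx": 0.15, "dy": -0.404, "dz": 0, "rx": 0, "ry": 0, "rz": 0.02, "jaw": 255},
    {"dx": 0.15, "dy": -0.404, "dz": 0, "rx": 0, "ry": 0, "rz": 0.02, "jaw": 255},
    {"dx": 0.15, "dy": -0.404, "dz": 0, "rx": 0, "ry": 0, "rz": 0.02, "jaw": 255},
    {"dx": 0.15, "dy": -0.404, "dz": 0, "rx": 0, "ry": 0, "rz": 0.02, "jaw": 255},
    {"dx": 0.15, "dy": -0.35, "dz": 0, "rx": 0, "ry": 0, "rz": 0.02, "jaw": 255},
    {"dx": 0.12, "dy": -0.25, "dz": 0, "rx": 0, "ry": 0, "rz": 0.015, "jaw": 255},
    {"dx": 0.08, "dy": -0.15, "dz": 0, "rx": 0, "ry": 0, "rz": 0.005, "jaw": 255},
    {"dx": 0, "dy": 0, "dz": 0, "rx": 0, "ry": 0, "rz": 0, "jaw": 255}
  ]
}}

```text
time: 17.83
tool_pos: [0.3841, 0.1266, 0.2388]
eef_rot: [-3.119, -0.371, 0.0]
ft_force: [-0.3, 0.2, 1.9]
grip_width: -0.002
```

```bash
python3 -c "
from h import *
look('A',dict(side=(245,110),top=(200,150)),80,120)"
```

```text
t 17.83 J [ 0.1467  0.0612  1.8893  0.0004  1.1911 -0.09  ] p [0.3841 0.1266 0.2388] F [-0.3282  0.2279  1.945 ] Ftool [-0.2656 -0.2993 -1.9449] yaw of y -1.3342157473792802 z [-0.0001  0.0004 -1.    ]
```

View pics/cA.png

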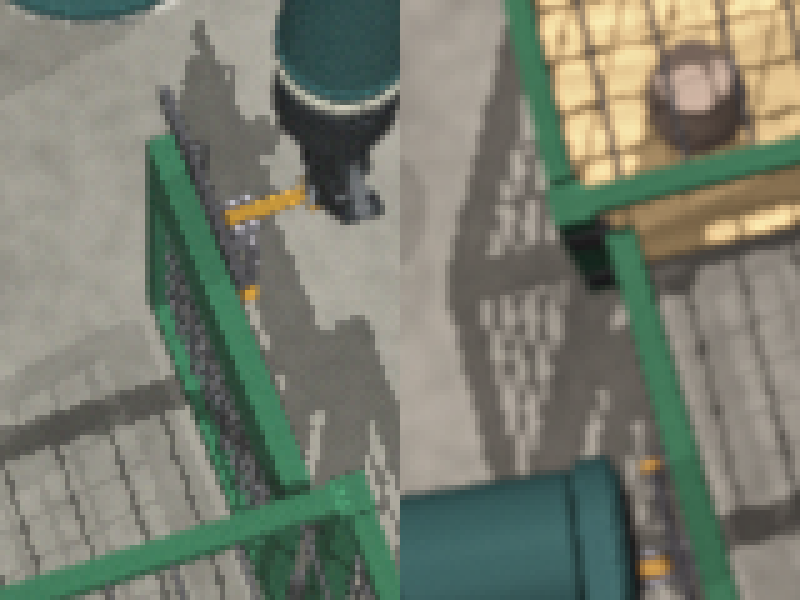

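```bash
python3 - <<'E'
from h import *
def ang(n,a,b,org,f=5):
    a,b=[onz(n,*(np.array(q)/f+org),.28) for q in(a,b)]
    d=a-b; print(n,a,b,np.linalg.norm(d),"gate angle",-(np.arctan2(d[1],d[0])-( .231-np.pi/2))%(2*np.pi))
ang("side",(172,137),(308,482),(245,110))
ang("side",(149,140),(262,435),(245,110))
ang("top",(736-400,598),(638-400,235),(200,150))
ang("top",(708-400,598),(611-400,250),(200,150))
E
```

```text
side [0.3592 0.0353 0.28  ] [0.5928 0.0964 0.28  ] 0.24143356943048477 gate angle 1.5457023903001674
side [0.3601 0.0208 0.28  ] [0.5609 0.072  0.28  ] 0.20723792127900464 gate angle 1.551881843596184
top [0.3739 0.0205 0.28  ] [0.588  0.0766 0.28  ] 0.221331736500923 gate angle 1.545628665187803
top [0.3741 0.0368 0.28  ] [0.5792 0.0926 0.28  ] 0.212587371932986 gate angle 1.5363181647647537
```

Emit:
{"api": "play_rows", "payload": {
  "targets": [
    {"dx": 0, "dy": 0.05, "dz": -0.3, "rx": 0, "ry": 0, "rz": 0, "jaw": 255},
    {"dx": 0, "dy": 0.05, "dz": -0.3, "rx": 0, "ry": 0, "rz": 0, "jaw": 255},
    {"dx": 0, "dy": 0.05, "dz": -0.3, "rx": 0, "ry": 0, "rz": 0, "jaw": 255},
    {"dx": 0, "dy": 0.05, "dz": -0.3, "rx": 0, "ry": 0, "rz": 0, "jaw": 255},
    {"dx": 0, "dy": 0.05, "dz": -0.3, "rx": 0, "ry": 0, "rz": 0, "jaw": 255},
    {"dx": 0, "dy": 0.05, "dz": -0.3, "rx": 0, "ry": 0, "rz": 0, "jaw": 255},
    {"dx": 0, "dy": 0, "dz": -0.5, "rx": 0, "ry": 0, "rz": 0, "jaw": 255},
    {"dx": 0, "dy": 0, "dz": -1, "rx": 0, "ry": 0, "rz": 0, "jaw": 255},
    {"dx": 0, "dy": 0, "dz": -1.5, "rx": 0, "ry": 0, "rz": 0, "jaw": 255},
    {"dx": 0, "dy": 0, "dz": -1.5, "rx": 0, "ry": 0, "rz": 0, "jaw": 255},
    {"dx": 0, "dy": 0, "dz": -1.5, "rx": 0, "ry": 0, "rz": 0, "jaw": 255},
    {"dx": 0, "dy": 0, "dz": -1.5, "rx": 0, "ry": 0, "rz": 0, "jaw": 255}
  ]
}}

```text
time: 18.93
tool_pos: [0.3844, 0.1235, 0.3327]
eef_rot: [-3.12, -0.37, 0.001]
ft_force: [0.7, 0.4, -0.5]
grip_width: 0.002
```

Emit:
{"api": "play_rows", "payload": {
  "targets": [
    {"dx": 0, "dy": -1, "dz": -0.5, "rx": 0, "ry": 0, "rz": 0, "jaw": 255},
    {"dx": 0, "dy": -1.5, "dz": 0, "rx": 0, "ry": 0, "rz": 0, "jaw": 255},
    {"dx": 0, "dy": -1.5, "dz": 0, "rx": 0, "ry": 0, "rz": 0, "jaw": 255},
    {"dx": 0, "dy": -1.5, "dz": 0, "rx": 0, "ry": 0, "rz": 0, "jaw": 255},
    {"dx": 0, "dy": -1.5, "dz": 0, "rx": 0, "ry": 0, "rz": 0, "jaw": 255},
    {"dx": 0, "dy": -1, "dz": 0, "rx": 0, "ry": 0, "rz": 0, "jaw": 255},
    {"dx": 0, "dy": 0, "dz": 0, "rx": 0, "ry": 0, "rz": 0, "jaw": 255}
  ]
}}

```text
time: 19.52
tool_pos: [0.3655, 0.2026, 0.3369]
eef_rot: [-3.119, -0.373, 0.0]
ft_force: [-0.8, 0.2, 0.0]
grip_width: -0.002
```

```bash
python3 -c "
from h import *
look('B',dict(side=(245,110),top=(200,150)),80,120)"
```

```text
t 19.52 J [ 0.3397 -0.005   1.707   0.0009  1.4397  0.1017] p [0.3655 0.2026 0.3369] F [-0.8285  0.1692  0.0216] Ftool [-0.7653 -0.3597 -0.0211] yaw of y -1.3329019129585848 z [-0.0004  0.0008 -1.    ]
```

View pics/cB.png

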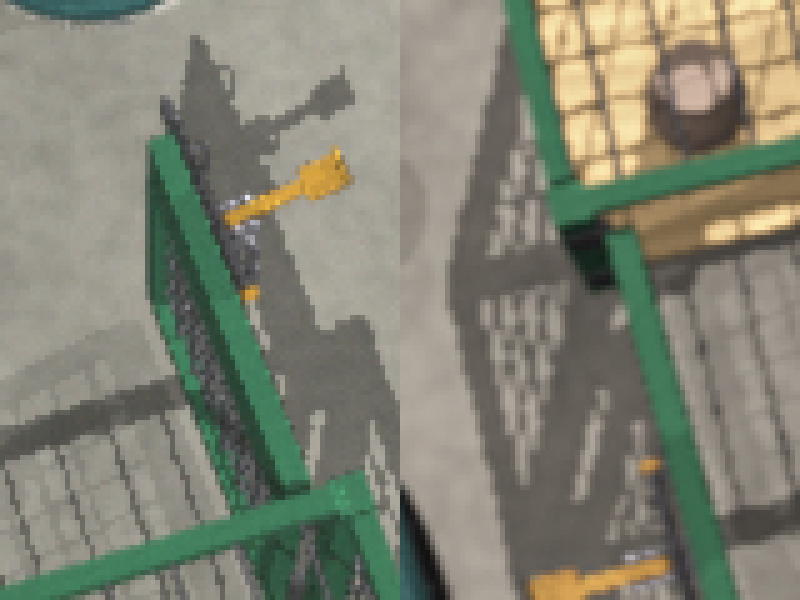

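View pics/sideB.png

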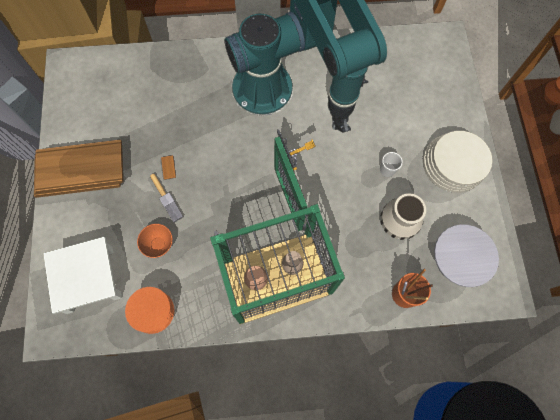

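The picture shows the gate still square (free corner at about (279,138), hinge end at (307,207) in the side view). The lever is back up with its pad at (310,145), the gripper is clear at about (342,128), and everything else is where it was.

```bash
python3 -c "
from h import *
print(env.sign_off())"
```

```text
the job is handed in; nothing more can be done
None
```

The gate now stands wide open, about square to the cage front, with the lever released. I handed the job in at about 19.6 s of the 54 s allowed.

- **Unlatching:** I pressed the thumb pad with closed fingertips until I felt the bar touch the hood. The pad was then about 19 mm below rest. The highest force at the pad was 6.4 N, about 3 N above what lifting the bar took. I then let the pad up about 2 mm, into the gap between lip and hood. The keeper force itself was not measured; I judged it from the wrist force.
- **Opening:** I drew the gate out and followed its arc with the lever held down all the way. The readings at the end of each step showed pulls of about 2 N or less.
- **Last checks:** Just before release, four edge measurements from the two camera views put the gate at 1.54 to 1.55 rad. I didn't measure it again, but after release both views looked unchanged. The lever is back up and the gripper is clear with no contact force beyond sensor noise. The pots, tools and other items look undisturbed.

No check failed or disagreed. The angle comes from pixel measurements, so allow about 0.02 rad either way.

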